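# Empty the rinse pan on a bicycle bench

## Robot

A 6-joint arm with a two-finger parallel gripper is mounted at the origin on the work surface. World frame = base frame: x ahead of the robot, y to its left, z up, the work surface at z = 0. Lengths are in m, angles in rad, forces in N, time in s.
With the tool pointing down it reaches from about 0.375 to 0.9 m from the base axis. Payload 3.1 kg.
Tool frame: the origin (TCP) lies midway between the tips of the shut fingers; the grasp point (between the pads) lies 19 mm behind it; z points along the fingers, y is the line along which they close (so a half turn about z gives the same grasp; the last joint's range is limited). The gripper opens to 85 mm and grips with 20 to 120 N. Pads are 22 mm wide; open, the fingers measure 114 mm over their backs; the gripper's body (76 mm by 85 mm) begins 54 mm behind the grasp point. The pads swing forward as they close: fully open they stand 13 mm farther back than shut.
Start: joints at [-1.351, 0.527, 1.433, -0, 1.181, -0.178], TCP at [0.242, -0.576, 0.231] pointing down, gripper open.
Joint ranges: [-3.08, 3.08], [-0.75, 2.2], [0.22, 2.44], [-1.43, 4.57], [0, 2.65], [-2.85, 2.85]. Speed limits (rad/s): [2.79, 2.79, 3.14, 3.14, 3.14, 3.14].

## Interface

Orientations are given as a unit quaternion [x, y, z, w].
In Python, from station import manip gives the robot as it stands.
- The arm moves only by the tool step_arm, never from a script. Its argument "targets" is text: rows parted by semicolons, each of 4 numbers parted by spaces: the shift along the tool's x, y, z in mm, then the turn about the tool's z in degrees. A call has 1 to 12 rows; each row is the pose to reach, as a shift and turn from the pose commanded when the call began, along the tool's axes at that moment; what a row does not reach only later rows make up. A row lasts 1/10 s, in which the tool goes at most 50 mm and 8.59 degrees, less where a joint would pass 70% of its speed; a pose out of reach is approached as far as the arm can. A call with a gripper value outside its range is refused whole. "gripper" is the closure, from 0 (fully open) to 1 (shut), set as the call begins (left out, the last holds). The fingers move at their own pace and stop on an object; "squeeze" is the grip in N (left out, the last holds). Time passes only in rows, so rows that repeat a pose let the fingers close. It gives the time, the measured TCP pose, the force, the opening and the grip force at its end, in the units of the state.
- manip.sense(): the state, without advancing time (a new reading comes with each control period).
- manip.snapshot(name): name is "scene" or "top" or "wrist"; returns the picture (420x560x3 uint8, red, green, blue); there is no depth.
- manip.get_calibration(name): a dict with "fov_y" (degrees; the focal length in pixels is half the picture's height over the tangent of half this angle, whatever the lens; pixels are square), "cx", "cy" (the principal point, pixels), "extrinsics" (4x4, takes a point from camera to world coordinates); the wrist camera has in their place "tool_from_camera" (4x4, takes a point from camera to tool coordinates, whose origin is the TCP and whose axes are the flange's). Camera axes: x right, y down, z forward; pixel columns grow to the right and rows downward; lengths in m; the calibration is good to about 2 mm. A picture is of the moment at which its call begins: read the wrist's pose just before it. get_calibration takes no time and is no camera call.
- manip.sign_off(): hands the job in; it is judged then, once.
Trained networks look in the newest picture that a camera, given by its name, has taken for a name from the list of things; names that differ only in an ending like _2 or _b are one class to them, and where a whole thing is asked for, a point or a joint stands for the part that bears it (a point fixed in the world has none). Each returns a list of dicts, best first, with "p" (0 to 1); they miss things now and then, are a little off and sometimes report something else, mostly with a low value. They report only what shows in the picture. A call takes as long as a camera call. They do not tell look-alikes from the thing itself.
- manip.recognise(camera, query): "position" ([column, row] in pixels, amid what is visible of it).
- manip.masks_of(camera, query): "pixels" (420x560 bool, what is visible of it) and "position" ([column, row] in pixels, amid what is visible of it).
- manip.mark_of(camera, query): "position" ([column, row] in pixels: a listed point, or the origin of a listed thing).
The state is a dict: "t": time; "q": joint angles; "qd": joint speeds; "tau": joint torques, N m; "tcp_pos": TCP position; "tool_rot": TCP orientation; "force": force on the tool from outside, world axes, zero at the start; "ft_torque": the same for the moment, N m; "finger_gap": opening from 0.0 (shut) to 1.0 (fully open); "gripper_force": force on a finger pad.
Only numpy, scipy, OpenCV 4.12 (cv2) and the standard library are available. Lean on these libraries where they do the work, as an engineer would, in place of code of your own. Each camera call takes 0.05 s, during which the arm holds its last target. There are 200 camera calls.

## Task

Lift the rinse pan off the drain stand by its swinging bail, keep the four parts in it, set it down upright in the middle of the rubber mat and let go. Then take the pan by its back handle and tip all four parts over the spout into the grey sorting tray. Finish with the empty pan standing upright in the middle of the mat again, and leave the tin, jar and wrench where they are.

Things in the scene. Friction and masses are not known exactly. Their poses are not given: they have to be found in the camera images.
- pan: loose aluminium rinse pan, about 0.35 kg, on the stand at first, spout roughly towards -y. Origin: middle of its underside, below the bail's pivots; x to the spout, y to its left, z up. Floor x -52 to +40, y +-45, 3 mm thick; back and side walls upright, 45 mm high, 3 mm thick; ears carry the bail's pivots at x 0, z 60 mm. It hangs within a few degrees of level from the bail.
- bail_grip (a point): centre of the black grip of the pan's bail, an arch of 5 mm wire (legs at y +-49 mm of the pan). Grip 14 mm square, 56 mm long along the pan's y, its centre 150 mm above the pan's underside when upright. The bail swings about the pan's y (+-80 degrees); a weak spring (0.06 N m/rad) stands it upright, so the pan cannot be tipped by it. Axes: the pan's, when upright.
- pan_handle (a point): grip point inside the pan's black flat back handle, at x -76, y 0, z 74 mm of the pan. The tab, 9 mm thick and 26 mm wide (along the pan's y), rises from the top of the back wall leaning back 35 degrees from the pan's z towards -x, and ends 20 mm beyond this point. Take it across its 9 mm thickness, coming down along the tab. Axes: the pan's.
- pan_spout (a point): middle of the pan's spout lip, at x 105, y 0, z 33 mm of the pan. The spout is a ramp 90 mm wide that rises from the pan's floor edge (x 40) at 26 degrees to this lip, with side rims 24 mm high. Axes: the pan's.
- stand: fixed steel drain stand; origin on the bench below the pan's place, x the way the spout points (roughly world -y). Deck x -120 to +60 (the spout juts out beyond), y +-75 mm, top 60 mm above the bench; lips 8 to 10 mm high on three sides; at x -122 an upright splash guard up to 170 mm above the bench, 35 mm behind the handle's tip, so the pan is taken there by the bail. Pan has up to 12 mm play.
- mat_top (a point): centre of the top of the fixed black rubber mat, 200 x 200 mm, 4 mm thick, flat on the bench between stand and tray; x and y along its sides
- tray_in (a point): centre of the inner floor (about 4 mm above the bench) of the fixed grey sorting tray, an open box 180 x 180 mm outside, 45 mm high, walls 4 mm
- bearing1_center (a point): centre of a steel cartridge bearing, a ring-shaped disc 28 mm across, 9 mm thick. One of four rinsed parts lying loose in the pan.
- bearing2_center (a point): centre of the other steel cartridge bearing, the same size. One of four rinsed parts lying loose in the pan.
- nut1_center (a point): centre of a dark steel hexagonal axle nut with a 21 mm round flange, 15 mm over the flats, 13 mm high. One of four rinsed parts lying loose in the pan.
- nut2_center (a point): centre of the other dark axle nut, the same size. One of four rinsed parts lying loose in the pan.
- tin: bystander: steel grease tin, 68 mm across, 65 mm high, beyond the mat; origin under its middle
- jar: bystander: jar with a steel lid, 54 mm across, 75 mm high, beyond the mat; origin under its middle
- wrench: bystander: wrench 160 mm long lying flat beyond the stand and mat; origin under its middle
Things that resemble listed ones, but are neither listed nor needed, are in the scene too. Leave any purple or turquoise look-alike of the pan alone.

How it is judged:
By the outcome, as a careful person would: the job done as asked, in the order asked, and still so for the second after the job is handed in, with the robot touching nothing.
It also fails if it takes over 72 s, if anything falls off the work surface, if the arm or the gripper's body presses on something with over 40 N, if the wrist force passes 120 N, or if a joint passes its speed limit or range.

## Working session

There is one attempt and no reset: what is moved stays moved. The work goes in short steps, Python scripts to look and compute and a tool call to move; the robot and the scene stay as the last step left them, time stands still between calls to the robot, and variables do not carry over. Pictures are saved under pics/ and viewed, at most 12 in all, crops included, and the job is handed in when it is done.

Besides the shell and the picture viewer there is one more tool, called after ">>>" by a JSON object that holds its "op" and its "data". step_arm: Moves the arm, as the interface text tells. Its arguments: {"type":"object","properties":{"targets":{"type":"string"},"gripper":{"type":"number"},"squeeze":{"type":"number"}},"required":["targets"]}

```bash
mkdir -p pics; ls; cat > h.py <<'E'
import numpy as np, cv2
from scipy.spatial.transform import Rotation as R
from station import manip
def cam(n):
    c=manip.get_calibration(n); f=210/np.tan(np.radians(c["fov_y"])/2)
    if "extrinsics" in c: T=np.array(c["extrinsics"])
    else:
        s=manip.sense(); W=np.eye(4); W[:3,:3]=R.from_quat(s["tool_rot"]).as_matrix(); W[:3,3]=s["tcp_pos"]
        T=W@np.array(c["tool_from_camera"])
    return f,c["cx"],c["cy"],T
def ray(C,p):
    f,cx,cy,T=C; d=T[:3,:3]@np.array([(p[0]-cx)/f,(p[1]-cy)/f,1]); return T[:3,3],d/np.linalg.norm(d)
def at_z(C,p,z):
    o,d=ray(C,p); return o+d*(z-o[2])/d[2]
def tri(rs):
    A=sum(np.eye(3)-np.outer(d,d) for o,d in rs); b=sum((np.eye(3)-np.outer(d,d))@o for o,d in rs); x=np.linalg.solve(A,b)
    return x,max(np.linalg.norm(np.cross(x-o,d)) for o,d in rs)
def proj(C,X):
    f,cx,cy,T=C; p=np.linalg.inv(T)@np.append(X,1); return np.array([cx+f*p[0]/p[2],cy+f*p[1]/p[2]])
def save(n,name):
    im=manip.snapshot(n); cv2.imwrite(f"pics/{name}.png",im[:,:,::-1]); return im
E
python3 - <<'E'
from h import *
np.set_printoptions(precision=3,suppress=True)
s=manip.sense(); print(s["t"],s["tcp_pos"],R.from_quat(s["tool_rot"]).as_matrix())
a=save("scene","s0"); b=save("top","t0"); cv2.imwrite("pics/st0.png",cv2.resize(np.vstack([a,b])[:,:,::-1],(400,600)))
C={n:cam(n) for n in("scene","top")}
for n in C: print(n,C[n][3][:3,3],C[n][0])
for q in["bail_grip","pan_handle","pan_spout","pan","stand","mat_top","tray_in"]:
    for n in C:
        print(q,n,[(np.round(r["position"]),round(r["p"],2)) for r in manip.mark_of(n,q)][:4])
E
```

```text
pics
0.0 [ 0.242 -0.575  0.23 ] [[ 0.922  0.387 -0.001]
 [ 0.387 -0.922  0.002]
 [ 0.    -0.002 -1.   ]]
scene [0.901 0.753 1.315] 433.3034583838666
top [0.323 0.165 1.198] 395.8943603741246
bail_grip scene [(array([318., 236.]), 0.57), (array([438., 295.]), 0.54), (array([270., 317.]), 0.48), (array([383., 215.]), 0.45)]
bail_grip top [(array([214., 305.]), 0.69), (array([104., 296.]), 0.65), (array([213., 217.]), 0.63)]
pan_handle scene [(array([299., 320.]), 0.94), (array([399., 230.]), 0.88), (array([330., 272.]), 0.82), (array([456., 307.]), 0.61)]
pan_handle top [(array([180., 178.]), 0.8), (array([198., 217.]), 0.79), (array([201., 333.]), 0.62), (array([102., 321.]), 0.57)]
pan_spout scene [(array([298., 230.]), 0.96), (array([236., 335.]), 0.84), (array([392., 309.]), 0.84), (array([342., 233.]), 0.65)]
pan_spout top [(array([238., 278.]), 0.95), (array([207., 128.]), 0.62), (array([263., 227.]), 0.56), (array([374., 148.]), 0.4)]
pan scene [(array([314., 259.]), 0.98), (array([422., 310.]), 0.9), (array([372., 240.]), 0.79), (array([272., 330.]), 0.63)]
pan top [(array([220., 308.]), 0.93), (array([127., 298.]), 0.86), (array([197., 157.]), 0.61), (array([227., 226.]), 0.58)]
stand scene [(array([308., 269.]), 0.77)]
stand top []
mat_top scene [(array([265., 197.]), 0.56)]
mat_top top [(array([341., 145.]), 0.7)]
tray_in scene [(array([232., 135.]), 0.82)]
tray_in top [(array([440., 245.]), 0.82), (array([217., 232.]), 0.41)]
```

```bash
python3 -c "
import cv2,numpy as np
a=cv2.imread('pics/s0.png');b=cv2.imread('pics/t0.png')
cv2.imwrite('pics/s0b.png',cv2.resize(a,(800,600)));cv2.imwrite('pics/t0b.png',cv2.resize(b,(800,600)))"
```

```text
(no output)
```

View pics/s0b.png

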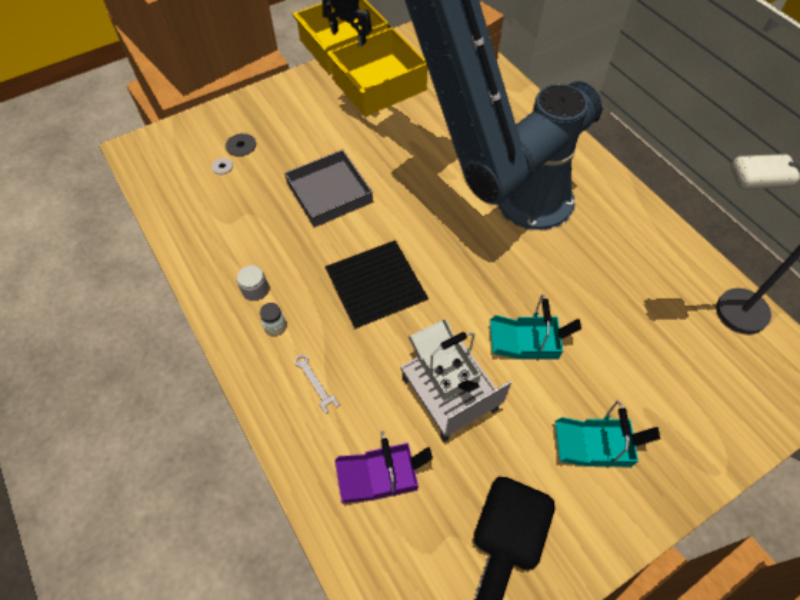

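View pics/t0b.png

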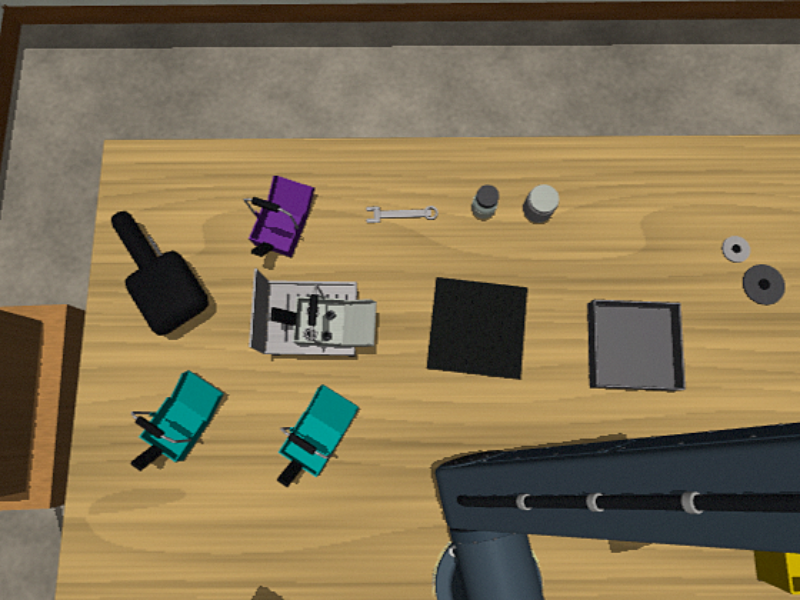

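The bare aluminium pan sits on the stand at about (455,360) in the enlarged scene view and (325,320) in the enlarged top view. The purple and turquoise pans are look-alikes. The mat is at top (477,328) and the tray at (637,345).

```bash
python3 - <<'E'
from h import *
np.set_printoptions(precision=4,suppress=True)
S,T=cam("scene"),cam("top"); k=560/800
for n,a,b in[("bail",(318,236),(213,217)),("handle",(330,272),(198,217)),("spout",(298,230),(263,227)),("tray",(232,135),(440,245))]:
    print(n,*tri([ray(S,a),ray(T,b)]))
def corners(C,ps,z):
    P=np.array([at_z(C,np.array(p)*k,z) for p in ps]); print(P[:,:2].tolist(),P.mean(0)); 
corners(T,[(437,278),(527,290),(521,379),(428,369)],.004)
corners(S,[(326,273),(396,241),(427,298),(360,325)],.004)
corners(T,[(589,300),(681,302),(684,390),(590,387)],.045)
corners(S,[(286,182),(343,152),(372,186),(313,222)],.03)
for p in [(437,278),(527,290),(521,379),(428,369)]: pass
E
```

```text
bail [0.5089 0.3295 0.2327] 0.0037633291726352357
handle [0.5193 0.3972 0.1318] 0.008966966391096377
spout [0.5026 0.2159 0.0867] 0.00201265639238266
tray [ 0.4599 -0.3198 -0.0025] 4.680495719735875e-05
[[0.6184602742883625, 0.08524072151043488], [0.5905454722652097, -0.10892322947643726], [0.39956118055889356, -0.08665609508877961], [0.42156801219764906, 0.10786662346989634]] [ 0.5075 -0.0006  0.004 ]
[[0.6015241070680317, -0.08737285644797921], [0.3974489298846964, -0.07870906730062688], [0.42453269296378215, 0.11100863987694631], [0.6035182855959951, 0.08912061073993016]] [0.5068 0.0085 0.004 ]
[[0.559269687989965, -0.2274100089198248], [0.5538662180581582, -0.41822018215661994], [0.3730568971366418, -0.40518282086884694], [0.38012787659754377, -0.21638240084932195]] [ 0.4666 -0.3168  0.045 ]
[[0.5579494520017951, -0.39411306512034505], [0.36995013712327984, -0.40931427769200224], [0.36487619320846243, -0.2557315029851237], [0.5598871850433869, -0.23090493574057425]] [ 0.4632 -0.3225  0.03  ]
```

>>> {"op": "step_arm", "data": {"targets": "20 -15 -10 2;60 -43 -25 8;96 -70 -45 16;132 -96 -65 24;168 -122 -85 27;205 -149 -110 27;242 -176 -130 27;280 -203 -130 27;315 -229 -130 27;350 -254 -130 27;380 -276 -130 27;402 -292 -130 27", "gripper": 0}}

```text
t: 2.0
tcp_pos: [0.5004, -0.1489, 0.3616]
tool_rot: [0.999, -0.036, 0.0, -0.0]
force: [-0.2, -0.4, -0.2]
finger_gap: 1.002
gripper_force: 0.0
```

```bash
cat >> h.py <<'E'
def go(x,y,z,pan=None):
    "tool-axis shift (mm) and turn to TCP target; pan = desired world angle (deg) of tool y"
    s=manip.sense(); M=R.from_quat(s["tool_rot"]).as_matrix(); d=M.T@(np.array([x,y,z])-s["tcp_pos"])*1000
    a=np.degrees(np.arctan2(M[1,1],M[0,1])); t=0 if pan is None else -((pan-a+90)%180-90)
    print("t",round(s["t"],2),"tcp",np.round(s["tcp_pos"],4),"yang",round(a,1),"q6",round(s["q"][5],2),"-> shift",np.round(d,1),"turn",round(t,1),"gap",round(s["finger_gap"],3),"F",np.round(s["force"],1))
E
python3 -c "
from h import *
go(.51,.31,.38,-95)"
```

```text
t 2.0 tcp [ 0.5004 -0.1489  0.3616] yang -94.1 q6 1.14 -> shift [ -23.2 -458.4  -18.3] turn 0.9 gap 1.002 F [-0.2 -0.4 -0.2]
```

>>> {"op": "step_arm", "data": {"targets": "-1 -20 0 1;-3 -60 -5 1;-5 -105 -10 1;-8 -152 -18 1;-10 -200 -18 1;-13 -248 -18 1;-15 -296 -18 1;-18 -344 -18 1;-20 -390 -18 1;-22 -430 -18 1;-23 -458 -18 1;-23 -458 -18 1"}}

```text
t: 3.2
tcp_pos: [0.5098, 0.3107, 0.379]
tool_rot: [0.999, -0.043, -0.0, -0.001]
force: [-0.3, -0.2, 0.5]
finger_gap: 1.003
gripper_force: 0.0
```

```bash
python3 - <<'E'
from h import *
np.set_printoptions(precision=4,suppress=True)
C=cam("wrist"); im=save("wrist","w1")
for q in["bail_grip","pan_handle","pan_spout"]:
    print(q,[(np.round(r["position"]),round(r["p"],2)) for r in manip.mark_of("wrist",q)][:3], proj(C,{"bail_grip":[.509,.3295,.21],"pan_handle":[.519,.397,.134],"pan_spout":[.5026,.216,.09]}[q]))
print(C[3],C[0]); go(.51,.33,.25,-95)
cv2.imwrite("pics/w1b.png",im[:,:,::-1])
E
```

```text
bail_grip [(array([263., 189.]), 0.82), (array([262., 339.]), 0.68)] [256.8535 190.3771]
pan_handle [(array([246., 342.]), 0.84), (array([156.,  60.]), 0.77), (array([205., 177.]), 0.64)] [205.5463 172.79  ]
pan_spout [(array([343., 171.]), 0.95), (array([294., 245.]), 0.93), (array([130., 240.]), 0.58)] [344.4597 167.7476]
[[-0.0851 -0.9553 -0.2831  0.5818]
 [-0.9964  0.0812  0.0255  0.3038]
 [-0.0013  0.2842 -0.9588  0.522 ]
 [ 0.      0.      0.      1.    ]] 315.63038170723036
t 3.4 tcp [0.5103 0.3063 0.3793] yang -95.3 q6 2.02 -> shift [ -2.4 -23.7 129.3] turn -0.3 gap 1.0 F [ 0.2 -0.9 -0.5]
```

View pics/w1.png

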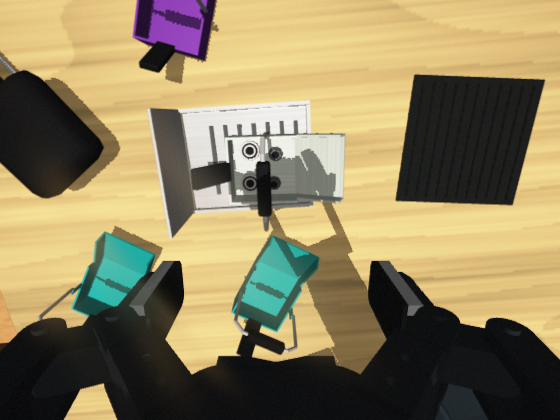

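The wrist view shows the aluminium pan with its four parts. The bail grip is at (263,189), the spout at (343,171) and the handle at (207,177). The mat is clear, on the right.

```bash
python3 - <<'E'
from h import *
np.set_printoptions(precision=4,suppress=True)
W,T,S=cam("wrist"),cam("top"),cam("scene")
print("bail",at_z(W,(263.5,189),.21),at_z(T,(213,217),.21), at_z(S,(318,236),.21))
h=at_z(W,(205,177),.134);s=at_z(W,(343,169),.093);print(h,s,np.degrees(np.arctan2(*(s-h)[1::-1])))
m=[at_z(W,p,.004) for p in[(415,74),(544,80),(513,205),(397,200)]];print(np.array(m),np.mean(m,0))
e=[at_z(W,p,.06) for p in[(197,107),(310,101)]];print("stand edge",np.degrees(np.arctan2(*(e[1]-e[0])[1::-1])))
b=at_z(W,(263.5,189),.21); go(b[0],b[1],.25); s=manip.sense(); print(s["tcp_pos"],s["tool_rot"])
E
```

```text
bail [0.5103 0.3179 0.21  ] [0.5105 0.336  0.21  ] [0.5034 0.3179 0.21  ]
[0.5147 0.3935 0.134 ] [0.5014 0.2135 0.093 ] -94.22080499647801
[[ 0.6206  0.0822  0.004 ]
 [ 0.5941 -0.1148  0.004 ]
 [ 0.3962 -0.092   0.004 ]
 [ 0.4231  0.1058  0.004 ]] [ 0.5085 -0.0047  0.004 ]
stand edge -92.31023301536588
t 3.4 tcp [0.5103 0.3063 0.3793] yang -95.3 q6 2.02 -> shift [ -1.  -11.6 129.3] turn 0 gap 1.0 F [ 0.2 -0.9 -0.5]
[0.5103 0.3063 0.3793] [ 0.9989 -0.0458 -0.0001  0.0003]
```

>>> {"op": "step_arm", "data": {"targets": "-1 -10 10 0;-1 -10 40 0;-1 -10 80 0;-1 -10 120 0;-1 -10 150 0;-1 -10 173 0;-1 -10 184 0;-1 -10 188 0;-1 -10 188 0"}}

```text
t: 4.3
tcp_pos: [0.5106, 0.3172, 0.1915]
tool_rot: [0.999, -0.046, 0.0, -0.0]
force: [-0.1, 0.0, 0.2]
finger_gap: 0.999
gripper_force: 0.0
```

```bash
python3 - <<'E'
from h import *
im=save("wrist","w2"); 
b=save("scene","s2")
cv2.imwrite("pics/m2.png",np.hstack([cv2.resize(im[:,:,::-1],(400,300)),cv2.resize(b[150:300,230:430,::-1],(400,300))]))
go(.51,.318,.19,-94.5)
E
```

```text
t 4.4 tcp [0.5112 0.3176 0.1926] yang -95.2 q6 2.03 -> shift [-1.2 -0.3  2.6] turn -0.7 gap 1.003 F [ 0.4 -0.1  0.6]
```

View pics/m2.png

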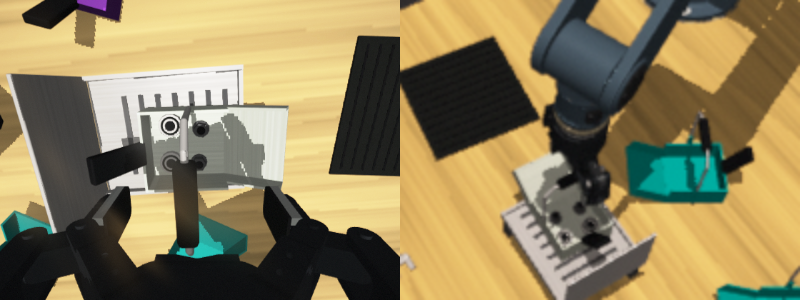

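The grip sits centred between the open fingers, at about (187,205) in the left half. I'll close on it.

>>> {"op": "step_arm", "data": {"targets": "0 0 1 0;0 0 1 0;0 0 1 0;0 0 1 0;0 0 1 0;0 0 1 0;0 0 1 0;0 0 1 0", "gripper": 1, "squeeze": 60}}

```text
t: 5.2
tcp_pos: [0.5106, 0.318, 0.1907]
tool_rot: [0.999, -0.045, 0.001, -0.001]
force: [-0.4, 3.5, 2.2]
finger_gap: 0.151
gripper_force: 58.7
```

>>> {"op": "step_arm", "data": {"targets": "0 0 -2 0;0 0 -6 0;0 0 -12 0;0 0 -20 0;0 0 -30 0;0 0 -40 0;0 0 -50 0;0 0 -60 0;0 0 -67 0;0 0 -72 0;0 0 -74 0;0 0 -75 0"}}

```text
t: 6.4
tcp_pos: [0.5101, 0.3172, 0.2653]
tool_rot: [0.999, -0.045, -0.0, 0.0]
force: [-0.4, -0.7, -5.5]
finger_gap: 0.152
gripper_force: 58.0
```

```bash
python3 - <<'E'
from h import *
im=save("wrist","w3"); b=save("scene","s3")
cv2.imwrite("pics/m3.png",np.hstack([cv2.resize(im[:,:,::-1],(400,300)),cv2.resize(b[150:300,230:430,::-1],(400,300))]))
go(.508,0,.26,-95)
E
```

```text
t 6.5 tcp [0.51   0.3172 0.265 ] yang -95.2 q6 2.03 -> shift [ 26.8 316.1   5.1] turn -0.2 gap 0.149 F [ 0.6 -0.  -3.9]
```

View pics/m3.png

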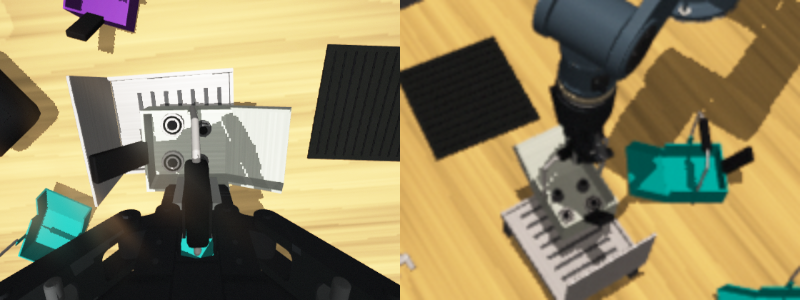

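>>> {"op": "step_arm", "data": {"targets": "0 0 0 0;0 2 0 0;0 5 0 0;1 11 0 0;2 20 0 0;3 33 0 0;4 48 0 0;6 67 0 0;7 87 0 0;9 110 0 0;11 134 0 0;13 158 0 0"}}

```text
t: 7.7
tcp_pos: [0.5085, 0.1566, 0.2655]
tool_rot: [0.999, -0.046, 0.0, 0.0]
force: [-0.2, -0.2, -4.8]
finger_gap: 0.154
gripper_force: 58.1
```

>>> {"op": "step_arm", "data": {"targets": "2 25 0 0;4 49 0 0;6 72 0 0;8 92 0 0;9 111 0 0;11 126 0 0;12 139 0 0;12 148 0 0;13 154 0 0;13 157 0 0;13 159 0 0;13 159 0 0"}}

```text
t: 8.9
tcp_pos: [0.5073, -0.0006, 0.2653]
tool_rot: [0.999, -0.045, -0.0, -0.0]
force: [0.4, 0.5, -3.8]
finger_gap: 0.151
gripper_force: 58.3
```

```bash
python3 - <<'E'
from h import *
np.set_printoptions(precision=4,suppress=True)
go(.508,0,.19,-95)
im=manip.snapshot("top");
for q in("mat_top","pan_spout","pan_handle"):
  print([(r["position"],round(r["p"],2)) for r in manip.mark_of("top",q)][:4])
E
```

```text
t 8.9 tcp [ 0.5073 -0.0006  0.2653] yang -95.2 q6 1.44 -> shift [ 0.7 -0.6 75.3] turn -0.2 gap 0.151 F [ 0.4  0.5 -3.8]
[([340.1, 224.1], 0.41)]
[([235.7, 277.1], 0.87), ([142.5, 269.7], 0.71), ([383.1, 221.8], 0.69), ([208.3, 128.6], 0.63)]
[([179.7, 175.6], 0.8), ([316.8, 213.5], 0.74), ([100.5, 320.0], 0.65)]
```

>>> {"op": "step_arm", "data": {"targets": "0 0 4 0;0 0 12 0;0 0 25 0;0 0 42 0;0 0 60 0;0 0 78 0;0 0 94 0;0 0 107 0;0 0 116 0;0 0 122 0;0 0 126 0;0 0 128 0"}}

```text
t: 10.3
tcp_pos: [0.5075, -0.0008, 0.1372]
tool_rot: [0.999, -0.045, 0.0, 0.0]
force: [-0.5, 0.0, -4.8]
finger_gap: 0.153
gripper_force: 58.3
```

>>> {"op": "step_arm", "data": {"targets": "0 0 1 0;0 0 2 0;0 0 3 0;0 0 4 0;0 0 4 0"}}

```text
t: 10.8
tcp_pos: [0.5079, -0.001, 0.1347]
tool_rot: [0.999, -0.045, 0.001, 0.0]
force: [-1.9, 1.0, 5.5]
finger_gap: 0.154
gripper_force: 59.7
```

>>> {"op": "step_arm", "data": {"targets": "0 0 -1 0;0 0 -1 0;0 0 -1 0;0 0 -1 0;0 0 -1 0;0 0 -1 0;0 0 -1 0", "gripper": 0}}

```text
t: 11.5
tcp_pos: [0.5073, -0.0008, 0.1342]
tool_rot: [0.999, -0.045, -0.0, -0.0]
force: [0.5, -0.5, 0.9]
finger_gap: 1.0
gripper_force: 0.0
```

>>> {"op": "step_arm", "data": {"targets": "0 0 -5 0;0 0 -20 0;0 0 -50 0;0 0 -90 0;0 -20 -130 0;0 -45 -170 0;0 -55 -195 0;0 -60 -200 0;0 -60 -200 0;0 -60 -200 0"}}

```text
t: 12.5
tcp_pos: [0.5117, 0.0588, 0.3329]
tool_rot: [0.999, -0.045, -0.002, 0.0]
force: [0.3, 0.0, 0.4]
finger_gap: 1.002
gripper_force: 0.0
```

```bash
python3 - <<'E'
from h import *
np.set_printoptions(precision=4,suppress=True)
C=cam("wrist"); im=save("wrist","w4"); b=save("scene","s4")
for q in["bail_grip","pan_handle","pan_spout"]:
    print(q,[(np.round(r["position"]),round(r["p"],2)) for r in manip.mark_of("wrist",q)][:3])
cv2.imwrite("pics/m4.png",np.hstack([cv2.resize(im[:,:,::-1],(400,300)),cv2.resize(b[110:260,180:380,::-1],(400,300))]))
print(manip.sense()["q"]);go(.508,0.076,.2,-95)
E
```

```text
bail_grip [(array([334., 185.]), 0.83), (array([ 69., 382.]), 0.58)]
pan_handle [(array([263., 173.]), 0.69)]
pan_spout [(array([392., 166.]), 0.96), (array([107., 172.]), 0.62), (array([138., 269.]), 0.56)]
[-0.1032  0.2676  1.5648 -0.0001  1.3119  1.5594]
t 12.75 tcp [0.5123 0.0585 0.3331] yang -95.3 q6 1.56 -> shift [ -5.5 -17.  133.1] turn -0.3 gap 1.002 F [0.8 0.3 0.4]
```

View pics/m4.png

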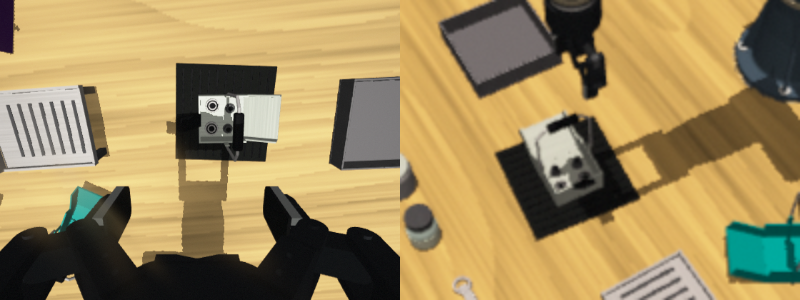

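The pan stands upright on the mat with all four parts in it. In the left half the bail grip is at (238,130) and the spout lip is near (280,118).

```bash
python3 - <<'E'
from h import *
np.set_printoptions(precision=4,suppress=True)
C=cam("wrist")
h=at_z(C,(263,173),.078);s=at_z(C,(392,166),.037);b=at_z(C,(334,185),.154)
print("handle",h,"spout",s,"bail",b,np.degrees(np.arctan2(*(s-h)[1::-1])),np.linalg.norm((s-h)[:2]))
k=1.4
f=[at_z(C,(np.array(p)*k),.049) for p in[(199,95),(198,141)]]; print("back rim",f)
m=[at_z(C,(np.array(p)*k),.004) for p in[(176,64),(277,67),(268,160),(176,158)]]; print("mat",np.mean(m,0))
l=[at_z(C,(np.array(p)*k),.04) for p in[(281,95),(276,142)]]; print("lip",l)
E
```

```text
handle [0.5128 0.0739 0.078 ] spout [ 0.4989 -0.1042  0.037 ] bail [ 0.5073 -0.0028  0.154 ] -94.46177262358731 0.1786952070079948
back rim [array([0.5588, 0.0496, 0.049 ]), array([0.4715, 0.0593, 0.049 ])]
mat [0.5106 0.0005 0.004 ]
lip [array([ 0.5443, -0.1044,  0.04  ]), array([ 0.4529, -0.0959,  0.04  ])]
```

>>> {"op": "step_arm", "data": {"targets": "0 -5 20 -8;0 -10 50 -16;0 -14 80 -24;0 -18 110 -32;0 -18 135 -40;0 -18 155 -48;0 -18 170 -56;0 -18 180 -64;0 -18 183 -72;0 -18 183 -80;0 -18 183 -88;0 -18 183 -90"}}

```text
t: 13.95
tcp_pos: [0.5143, 0.0766, 0.1507]
tool_rot: [0.738, 0.675, -0.0, -0.0]
force: [0.2, 0.2, -0.0]
finger_gap: 1.001
gripper_force: 0.0
```

```bash
python3 - <<'E'
from h import *
np.set_printoptions(precision=4,suppress=True)
C=cam("wrist"); im=save("wrist","w5"); print([(r["position"],r["p"]) for r in manip.mark_of("wrist","pan_handle")][:2], proj(C,[.5135,.0745,.078]))
go(.5138,.077,.064,-5)
E
```

```text
[([273.3, 219.3], 0.88), ([299.5, 246.4], 0.38)] [274.7035 220.3805]
t 14.05 tcp [0.5143 0.0766 0.1508] yang -5.2 q6 0.02 -> shift [ 0.3 -0.4 86.8] turn -0.2 gap 1.004 F [ 0.3  0.4 -0.2]
```

View pics/w5.png

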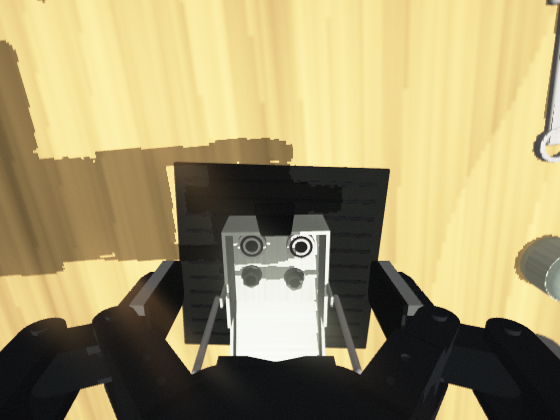

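The handle tab is at (274,220), centred between the fingers. Two bearings and two nuts are in the pan. I'll go down and grip the tab across its width, since the tool cannot tilt: a hard grip carries the pan level, and a light grip lets it pivot and pour.

>>> {"op": "step_arm", "data": {"targets": "0 0 15 0;0 0 40 0;0 0 62 0;0 0 76 0;0 0 84 0;0 0 86 0;0 0 86 0"}}

```text
t: 14.75
tcp_pos: [0.5146, 0.0768, 0.0653]
tool_rot: [0.739, 0.674, -0.0, 0.0]
force: [-0.7, 1.0, 0.8]
finger_gap: 0.999
gripper_force: 0.0
```

>>> {"op": "step_arm", "data": {"targets": "0 0 0 0;0 0 0 0;0 0 0 0;0 0 0 0;0 0 0 0;0 0 0 0;0 0 0 0;0 0 0 0", "gripper": 1, "squeeze": 115}}

```text
t: 15.55
tcp_pos: [0.5146, 0.077, 0.0661]
tool_rot: [0.739, 0.674, 0.0, 0.0]
force: [-0.9, -0.4, 5.6]
finger_gap: 0.275
gripper_force: 112.7
```

>>> {"op": "step_arm", "data": {"targets": "0 0 -2 0;0 0 -5 0;0 0 -10 0;0 0 -16 0;0 0 -22 0;0 0 -26 0;0 0 -29 0;0 0 -30 0;0 0 -30 0"}}

```text
t: 16.45
tcp_pos: [0.5144, 0.0769, 0.0955]
tool_rot: [0.739, 0.674, 0.0, 0.0]
force: [1.1, 0.8, -5.3]
finger_gap: 0.279
gripper_force: 113.1
```

```bash
python3 - <<'E'
from h import *
im=save("wrist","w6"); b=save("scene","s6")
cv2.imwrite("pics/m6.png",np.hstack([cv2.resize(im[:,:,::-1],(400,300)),cv2.resize(b[110:260,180:380,::-1],(400,300))]))
s=manip.sense();print(s["ft_torque"]);go(.46,-.1,.2,-5)
E
```

```text
[ 0.31393418 -0.04737643 -0.06786218]
t 16.55 tcp [0.5143 0.0769 0.0952] yang -5.2 q6 0.02 -> shift [-181.1  -38.  -104.8] turn -0.2 gap 0.275 F [-0.3  0.5 -4. ]
```

View pics/m6.png

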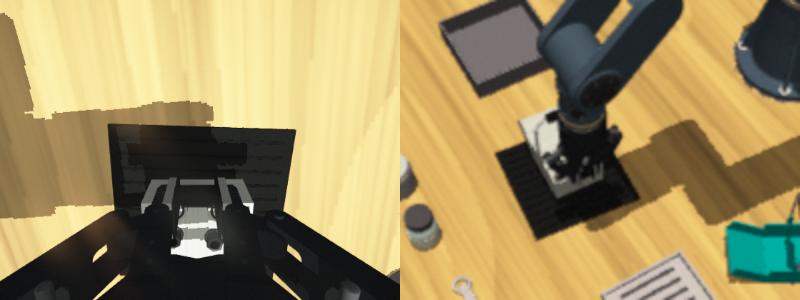

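>>> {"op": "step_arm", "data": {"targets": "0 0 -2 0;-1 0 -8 0;-5 0 -18 0;-10 -1 -30 0;-19 -1 -43 0;-31 -2 -56 0;-45 -3 -68 0;-62 -4 -79 0;-81 -5 -89 0;-102 -6 -97 0;-125 -7 -102 0;-147 -9 -105 0"}}

```text
t: 17.75
tcp_pos: [0.4917, -0.0707, 0.2017]
tool_rot: [0.739, 0.674, 0.0, 0.001]
force: [-0.3, -1.0, -4.4]
finger_gap: 0.276
gripper_force: 113.1
```

>>> {"op": "step_arm", "data": {"targets": "-24 -1 0 0;-46 -3 0 0;-68 -4 0 0;-87 -5 0 0;-105 -6 0 0;-120 -7 0 0;-132 -8 0 0;-141 -8 0 0;-146 -9 0 0;-148 -9 0 0;-148 -9 0 0;-148 -9 0 0"}}

```text
t: 18.95
tcp_pos: [0.4696, -0.2146, 0.2002]
tool_rot: [0.738, 0.674, 0.0, -0.0]
force: [0.3, -0.3, -3.7]
finger_gap: 0.278
gripper_force: 113.2
```

```bash
python3 - <<'E'
from h import *
np.set_printoptions(precision=4,suppress=True)
b=save("scene","s7"); C=cam("scene"); s=manip.sense(); P=np.array(s["tcp_pos"])+[0,0,.017]; u=np.array([-.087,-.996])
print([(r["position"],round(r["p"],2)) for r in manip.mark_of("scene","pan_spout")][:5])
for th in(0,15,30,45): a=np.radians(12.8+th); print(th,proj(C,np.append(P[:2]+u*.185*np.cos(a),P[2]-.185*np.sin(a))))
print(s["ft_torque"]);go(.47,-.215,.2)
p=proj(C,P).astype(int); print(p)
cv2.imwrite("pics/m7.png",cv2.resize(b[50:230,160:400,::-1],(800,600)))
E
```

```text
[([345.1, 232.6], 0.92), ([234.4, 339.0], 0.91), ([220.0, 89.5], 0.85), ([392.6, 308.7], 0.74), ([224.7, 113.7], 0.53)]
0 [219.1186  89.3334]
15 [222.2878 101.1629]
30 [226.32   113.3837]
45 [230.9921 125.3997]
[ 0.3634 -0.0455  0.021 ]
t 19.05 tcp [ 0.4697 -0.2146  0.2003] yang -5.2 q6 -0.56 -> shift [-0.3  0.3  0.3] turn 0 gap 0.277 F [ 0.   0.5 -4.9]
[238 113]
```

View pics/m7.png

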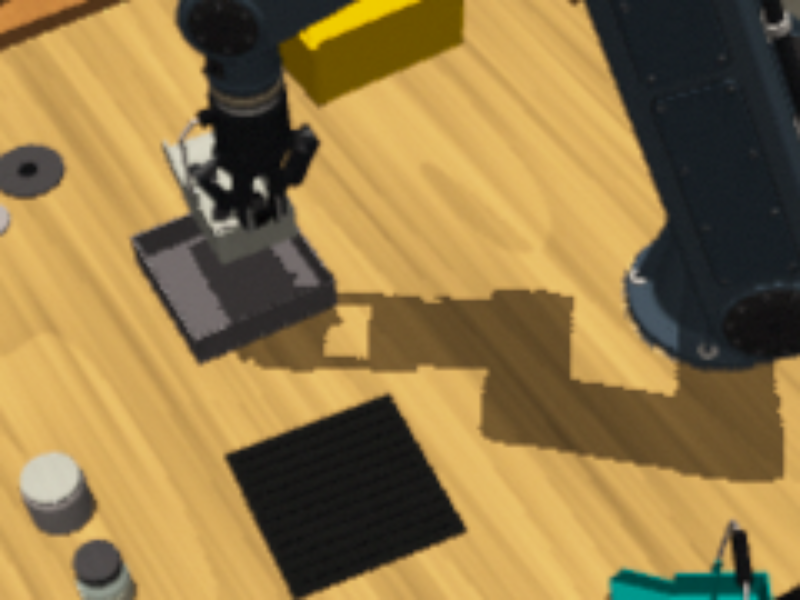

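The pan is held level above the tray, and the spout mark (220,89) matches a 0° tilt. I'll loosen the grip in stages so it pivots nose-down.

>>> {"op": "step_arm", "data": {"targets": "0 0 0 0;0 0 0 0;0 0 0 0", "squeeze": 40}}

```text
t: 19.35
tcp_pos: [0.4698, -0.2151, 0.2003]
tool_rot: [0.738, 0.674, -0.0, -0.0]
force: [-0.3, -0.2, -4.5]
finger_gap: 0.278
gripper_force: 113.2
```

>>> {"op": "step_arm", "data": {"targets": "0 0 0 0;0 0 0 0;0 0 0 0;0 0 0 0", "squeeze": 22}}

```text
t: 19.75
tcp_pos: [0.4697, -0.2153, 0.2003]
tool_rot: [0.739, 0.674, -0.0, -0.0]
force: [0.5, -1.0, -4.5]
finger_gap: 0.273
gripper_force: 113.2
```

```bash
cat >> h.py <<'E'
def tilt():
    C=cam("scene"); b=manip.snapshot("scene"); s=manip.sense(); P=np.array(s["tcp_pos"])+[0,0,.017]; u=np.array([-.087,-.996])
    L=[(proj(C,np.append(P[:2]+u*.185*np.cos(a),P[2]-.185*np.sin(a))),t) for t in range(-20,90,2) for a in[np.radians(12.8+t)]]
    for r in manip.mark_of("scene","pan_spout")[:6]:
        d,t=min((np.linalg.norm(p-r["position"]),t) for p,t in L)
        if d<15: print("spout",np.round(r["position"]),round(r["p"],2),"tilt",t,"off",round(d,1))
    print("torque",np.round(s["ft_torque"],3),"F",np.round(s["force"],1),"t",s["t"],"grip",round(s["gripper_force"],1),"gap",round(s["finger_gap"],3))
    return b
E
python3 -c "
from h import *
b=tilt()
cv2.imwrite('pics/s8.png',b[:,:,::-1])"
```

```text
spout [221.  89.] 0.83 tilt 0 off 1.8
torque [ 0.417 -0.058 -0.033] F [-1.1 -0.5 -4.5] t 19.8 grip 113.1 gap 0.276
```

>>> {"op": "step_arm", "data": {"targets": "0 0 0 0;0 0 0 0;0 0 0 0", "gripper": 1, "squeeze": 35}}

```text
t: 20.15
tcp_pos: [0.4697, -0.2153, 0.2003]
tool_rot: [0.739, 0.674, 0.0, 0.0]
force: [-0.4, 0.3, -5.2]
finger_gap: 0.278
gripper_force: 113.2
```

```bash
python3 -c "
from h import *
b=tilt()"
```

```text
spout [219.  89.] 0.98 tilt 0 off 0.2
torque [ 0.358 -0.05   0.023] F [-0.6  0.9 -4.9] t 20.2 grip 113.2 gap 0.277
```

>>> {"op": "step_arm", "data": {"targets": "0 0 0 0;0 0 0 0;0 0 0 0", "gripper": 0.95, "squeeze": 35}}

```text
t: 20.55
tcp_pos: [0.4697, -0.2153, 0.2003]
tool_rot: [0.739, 0.674, -0.0, -0.0]
force: [-0.1, -0.9, -4.8]
finger_gap: 0.277
gripper_force: 113.2
```

```bash
python3 -c "
from h import *
b=tilt()"
```

```text
spout [220.  90.] 0.79 tilt 2 off 1.2
torque [ 0.281 -0.059  0.047] F [-0.6  0.1 -4.7] t 20.6 grip 113.2 gap 0.279
```

>>> {"op": "step_arm", "data": {"targets": "0 0 0 0;0 0 0 0", "gripper": 0.76, "squeeze": 20}}

```text
t: 20.85
tcp_pos: [0.4697, -0.2152, 0.2003]
tool_rot: [0.739, 0.674, -0.0, -0.0]
force: [-0.5, 0.1, -4.1]
finger_gap: 0.277
gripper_force: 113.2
```

>>> {"op": "step_arm", "data": {"targets": "0 0 0 0;0 0 0 0", "gripper": 0.735, "squeeze": 20}}

```text
t: 21.05
tcp_pos: [0.4697, -0.2152, 0.2003]
tool_rot: [0.738, 0.674, 0.0, 0.0]
force: [0.2, -0.4, -4.7]
finger_gap: 0.276
gripper_force: 113.2
```

>>> {"op": "step_arm", "data": {"targets": "0 0 0 0", "gripper": 0.728}}

```text
t: 21.15
tcp_pos: [0.4697, -0.2153, 0.2003]
tool_rot: [0.739, 0.674, 0.0, 0.0]
force: [0.2, 0.3, -4.4]
finger_gap: 0.278
gripper_force: 111.4
```

>>> {"op": "step_arm", "data": {"targets": "0 0 0 0", "gripper": 0.724}}

```text
t: 21.25
tcp_pos: [0.4697, -0.2153, 0.2003]
tool_rot: [0.739, 0.674, 0.0, 0.0]
force: [0.1, -0.2, -4.1]
finger_gap: 0.281
gripper_force: 97.9
```

>>> {"op": "step_arm", "data": {"targets": "0 0 0 0", "gripper": 0.722}}

```text
t: 21.35
tcp_pos: [0.4697, -0.2153, 0.2003]
tool_rot: [0.739, 0.674, -0.0, 0.0]
force: [-0.1, 0.0, -4.3]
finger_gap: 0.283
gripper_force: 91.1
```

The grip force now falls in proportion to the closure, about 3.4 N per 0.001, so I can ease it off gently.

>>> {"op": "step_arm", "data": {"targets": "0 0 0 0;0 0 0 0", "gripper": 0.711}}

```text
t: 21.55
tcp_pos: [0.4697, -0.2153, 0.2003]
tool_rot: [0.739, 0.674, 0.0, 0.0]
force: [-0.5, 0.1, -5.5]
finger_gap: 0.292
gripper_force: 53.4
```

>>> {"op": "step_arm", "data": {"targets": "0 0 0 0;0 0 0 0", "gripper": 0.705}}

```text
t: 21.75
tcp_pos: [0.4697, -0.2153, 0.2003]
tool_rot: [0.739, 0.674, -0.0, 0.0]
force: [0.5, -0.6, -4.4]
finger_gap: 0.295
gripper_force: 32.6
```

```bash
python3 -c "
from h import *
b=tilt()"
```

```text
spout [220.  90.] 0.63 tilt 2 off 0.8
torque [ 0.347 -0.063 -0.035] F [ 0.4 -0.6 -4.3] t 21.8 grip 32.6 gap 0.296
```

>>> {"op": "step_arm", "data": {"targets": "0 0 0 0;0 0 0 0", "gripper": 0.702}}

```text
t: 22.05
tcp_pos: [0.4698, -0.2155, 0.2004]
tool_rot: [0.738, 0.674, -0.0, 0.0]
force: [-1.4, -0.6, -5.1]
finger_gap: 0.299
gripper_force: 23.1
```

>>> {"op": "step_arm", "data": {"targets": "0 0 0 0;0 0 0 0", "gripper": 0.7}}

```text
t: 22.25
tcp_pos: [0.4696, -0.2151, 0.2003]
tool_rot: [0.739, 0.674, 0.0, -0.0]
force: [-0.0, 0.3, -4.2]
finger_gap: 0.308
gripper_force: 15.5
```

```bash
python3 -c "
from h import *
b=tilt()"
```

```text
spout [238. 130.] 0.96 tilt 54 off 4.9
torque [ 0.199 -0.016  0.004] F [ 0.6  0.4 -5.5] t 22.3 grip 15.2 gap 0.302
```

>>> {"op": "step_arm", "data": {"targets": "0 0 0 0;0 0 0 0;0 0 0 0", "gripper": 0.712, "squeeze": 60}}

```text
t: 22.65
tcp_pos: [0.4699, -0.2155, 0.2004]
tool_rot: [0.738, 0.674, -0.0, 0.0]
force: [-0.3, 0.2, -4.3]
finger_gap: 0.294
gripper_force: 33.9
```

```bash
python3 -c "
from h import *
b=tilt(); t=manip.snapshot('top'); w=manip.snapshot('wrist')
for n in('scene','top'):
  for q in('bearing1_center','nut1_center'): print(n,q,[(np.round(r['position']),round(r['p'],2)) for r in manip.mark_of(n,q)][:4])
im=np.vstack([np.hstack([cv2.resize(b[60:210,170:370],(400,300)),cv2.resize(t[160:310,360:560],(400,300))]),np.hstack([cv2.resize(w,(400,300)),np.zeros((300,400,3),np.uint8)])])
cv2.imwrite('pics/m9.png',im[:,:,::-1])"
```

```text
torque [-0.017  0.009  0.032] F [ 0.2 -0.2 -3.9] t 22.7 grip 33.9 gap 0.3
scene bearing1_center []
scene nut1_center []
top bearing1_center [(array([283., 152.]), 0.46)]
top nut1_center []
```

View pics/m9.png

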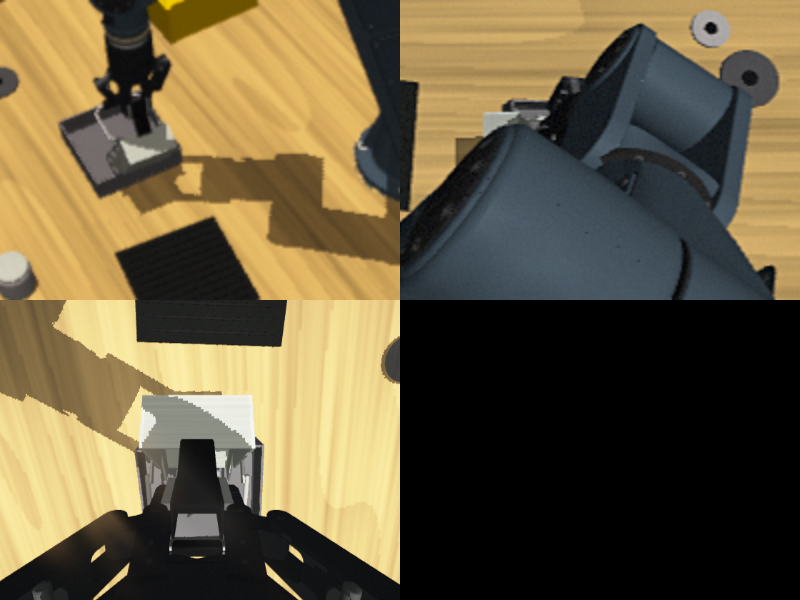

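The pan hangs steeply, with its outer back wall facing the wrist camera, and the torque is about 0. I'll raise it straight up and look into the tray.

>>> {"op": "step_arm", "data": {"targets": "0 0 -5 0;0 0 -15 0;0 0 -30 0;0 0 -45 0;0 0 -60 0;0 0 -72 0;0 0 -80 0;0 0 -80 0"}}

```text
t: 23.85
tcp_pos: [0.4703, -0.2157, 0.2818]
tool_rot: [0.738, 0.674, 0.0, 0.002]
force: [-0.4, 0.1, -4.6]
finger_gap: 0.295
gripper_force: 33.9
```

```bash
python3 -c "
from h import *
b=tilt(); C=cam('scene')
for q in('bearing1_center','nut1_center','pan_spout'): print(q,[(np.round(r['position']),round(r['p'],2),np.round(at_z(C,r['position'],.009),3)) for r in manip.mark_of('scene',q)][:4])
f=[]
for i in range(4): f.append(manip.sense()['force'][2]); manip.snapshot('wrist')
print(f,[(r['position'],r['p']) for r in manip.mark_of('wrist','bearing1_center')],[(r['position'],r['p']) for r in manip.mark_of('wrist','nut1_center')])
cv2.imwrite('pics/m10.png',cv2.resize(b[70:175,180:320,::-1],(800,600),interpolation=cv2.INTER_CUBIC))"
```

```text
spout [235. 124.] 0.78 tilt 62 off 0.8
torque [ 0.009 -0.039  0.047] F [-0.1 -0.7 -4. ] t 23.9 grip 33.9 gap 0.293
bearing1_center [(array([237., 138.]), 0.49, array([ 0.455, -0.288,  0.009])), (array([229., 142.]), 0.23, array([ 0.491, -0.285,  0.009]))]
nut1_center []
pan_spout [(array([237., 333.]), 0.85, array([0.824, 0.381, 0.009])), (array([235., 124.]), 0.78, array([ 0.427, -0.353,  0.009])), (array([390., 307.]), 0.68, array([0.382, 0.56 , 0.009])), (array([341., 236.]), 0.59, array([0.366, 0.281, 0.009]))]
[np.float64(-4.089831709773495), np.float64(-3.8032751968994494), np.float64(-3.5912674236091475), np.float64(-3.727454533845079)] [] []
```

View pics/m10.png

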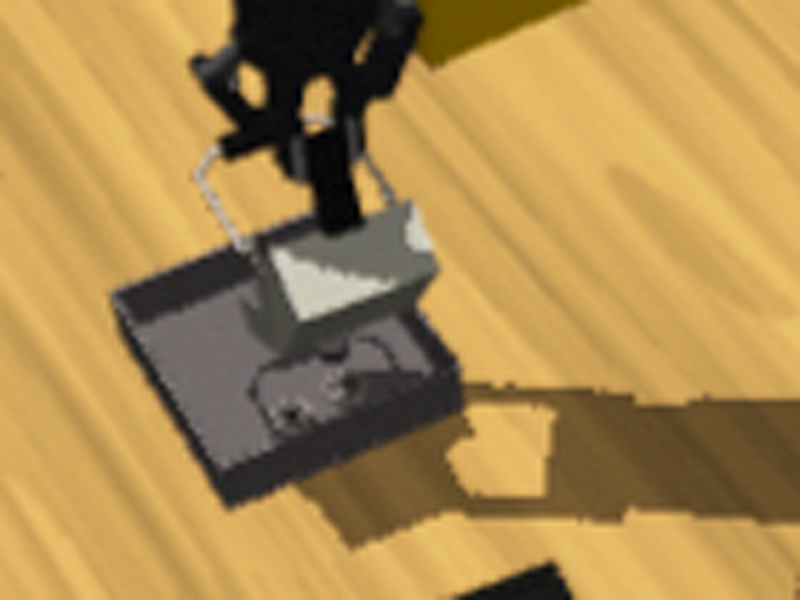

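Dark parts are lying in the tray at about (290,412), (335,385) and (335,352) in the crop. I'll move the pan back over the mat, then count them.

>>> {"op": "step_arm", "data": {"targets": "3 0 0 0;10 1 0 0;22 3 0 0;40 5 0 0;62 8 0 0;87 11 0 0;112 14 0 0;137 17 0 0;160 20 0 0;178 22 0 0;190 23 0 0;197 24 0 0"}}

```text
t: 25.6
tcp_pos: [0.5113, -0.0196, 0.2803]
tool_rot: [0.738, 0.675, -0.0, -0.0]
force: [0.3, -0.7, -3.8]
finger_gap: 0.301
gripper_force: 33.9
```

```bash
python3 -c "
from h import *
b=tilt(); C=cam('scene'); t=manip.snapshot('top')
for n in('scene','top'):
  C=cam(n)
  for q in('bearing1_center','nut1_center'): print(n,q,[(np.round(r['position']),round(r['p'],2),np.round(at_z(C,r['position'],.009),3)) for r in manip.mark_of(n,q)][:4])
im=np.hstack([cv2.resize(b[80:180,190:290],(400,400),interpolation=cv2.INTER_CUBIC),cv2.resize(t[195:285,400:490],(400,400),interpolation=cv2.INTER_CUBIC)])
im=np.vstack([im,np.hstack([cv2.resize(b[110:230,180:400],(400,200)),cv2.resize(t[110:310,160:560],(400,200))])])
cv2.imwrite('pics/m11.png',im[:,:,::-1]); go(.512,-.022,.196)"
```

```text
spout [252. 163.] 0.83 tilt 60 off 0.8
torque [ 0.315 -0.029  0.034] F [-0.   1.3 -4.4] t 25.65 grip 33.9 gap 0.295
scene bearing1_center [(array([308., 270.]), 0.38, array([0.529, 0.324, 0.009]))]
scene nut1_center [(array([307., 265.]), 0.24, array([0.523, 0.307, 0.009]))]
top bearing1_center []
top nut1_center [(array([443., 251.]), 0.56, array([ 0.441, -0.322,  0.009]))]
t 25.95 tcp [ 0.5115 -0.022   0.2803] yang -5.3 q6 -0.17 -> shift [ 0.1  0.5 84.3] turn 0 gap 0.297 F [ 0.3 -0.2 -4.2]
```

View pics/m11.png

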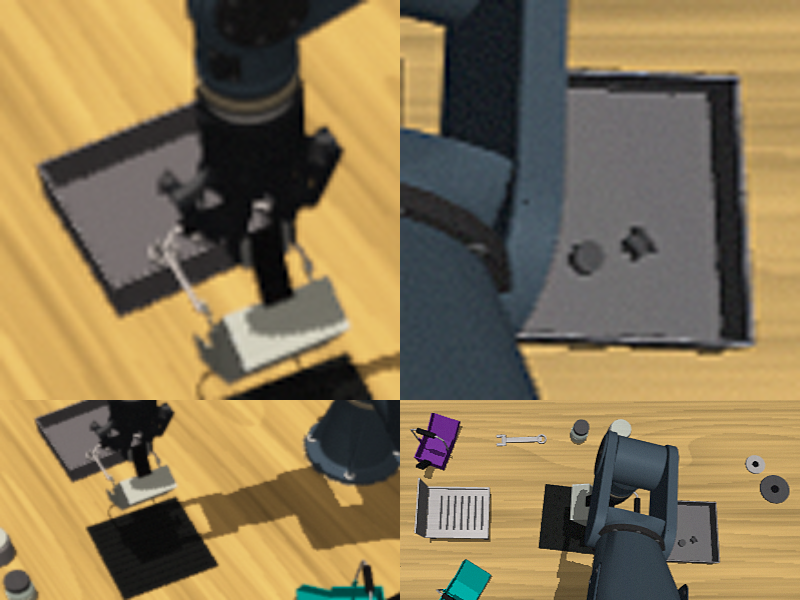

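The tray shows parts at top-view (587,257) and (638,243) in the enlarged crop; the arm hides the rest. The pan hangs at a 60° tilt over the mat. I'll put its lip on the mat and swing the handle back and down in an arc so it turns upright.

>>> {"op": "step_arm", "data": {"targets": "0 0 8 0;0 0 22 0;0 0 42 0;0 0 62 0;0 0 80 0;0 0 94 0;0 0 104 0;0 0 110 0;0 0 113 0;0 0 113 0"}}

```text
t: 26.95
tcp_pos: [0.5124, -0.0202, 0.1702]
tool_rot: [0.739, 0.674, 0.002, 0.0]
force: [-4.0, 5.0, 15.2]
finger_gap: 0.296
gripper_force: 36.0
```

```bash
python3 -c "
from h import *
b=tilt();go(.5,0,.1)"
```

```text
spout [253. 181.] 0.56 tilt 60 off 0.9
spout [262. 192.] 0.19 tilt 78 off 3.3
torque [0.666 0.793 0.036] F [-3.2  4.6 14.9] t 27.0 grip 36.0 gap 0.293
t 27.05 tcp [ 0.5123 -0.0203  0.1702] yang -5.2 q6 -0.17 -> shift [ 19.  -14.3  70.2] turn 0 gap 0.297 F [-2.9  5.1 15.6]
```

>>> {"op": "step_arm", "data": {"targets": "5 0 -2 0;14 0 0 0;24 0 3 0;34 0 7 0;43 0 11 0;53 0 16 0;63 0 21 0;70 0 26 0;77 0 30 0;84 0 35 0;90 0 40 0;90 0 40 0"}}

```text
t: 28.25
tcp_pos: [0.5193, 0.0691, 0.1265]
tool_rot: [0.738, 0.674, -0.0, -0.001]
force: [0.3, -0.9, -2.2]
finger_gap: 0.301
gripper_force: 33.6
```

```bash
python3 -c "
from h import *
b=tilt();go(.5,0,.1)"
```

```text
spout [258. 185.] 0.57 tilt 36 off 3.1
torque [-0.299  0.048  0.016] F [-0.4 -0.2 -1.5] t 28.3 grip 33.6 gap 0.297
t 28.35 tcp [0.5194 0.0686 0.1271] yang -5.2 q6 0.01 -> shift [-70.1 -13.1  27.1] turn 0 gap 0.294 F [ 0.6 -1.3 -1.4]
```

>>> {"op": "step_arm", "data": {"targets": "5 0 5 0;10 0 10 0;21 0 21 0;28 0 28 0;35 0 34 0;41 0 39 0;47 0 44 0;53 0 50 0;59 0 56 0;63 0 60 0;65 0 63 0;65 0 63 0"}}

```text
t: 29.55
tcp_pos: [0.5259, 0.1342, 0.0657]
tool_rot: [0.739, 0.674, 0.001, -0.0]
force: [-1.8, 2.6, 14.5]
finger_gap: 0.293
gripper_force: 35.8
```

```bash
python3 -c "
from h import *
b=tilt();go(.5,0,.1)"
```

```text
spout [256. 178.] 0.78 tilt -6 off 1.3
torque [0.32  0.445 0.048] F [-2.2  3.  14.7] t 29.6 grip 35.6 gap 0.295
t 29.65 tcp [0.5259 0.1341 0.0657] yang -5.3 q6 0.13 -> shift [-135.9  -13.5  -34.5] turn 0 gap 0.294 F [-1.7  2.8 14. ]
```

>>> {"op": "step_arm", "data": {"targets": "0 0 -2 0;0 0 -2 0;0 0 -2 0;0 0 -2 0", "gripper": 1, "squeeze": 100}}

```text
t: 30.05
tcp_pos: [0.5254, 0.1337, 0.0663]
tool_rot: [0.739, 0.674, 0.0, -0.001]
force: [-0.4, 3.0, 4.9]
finger_gap: 0.275
gripper_force: 99.0
```

>>> {"op": "step_arm", "data": {"targets": "0 0 -4 0;0 0 -12 0;-2 0 -20 0;-8 -1 -22 0;-18 -2 -22 0;-30 -3 -22 0;-42 -4 -22 0;-51 -5 -22 0;-56 -6 -22 0;-58 -6 -20 0;-58 -6 -20 0;-58 -6 -20 0"}}

```text
t: 31.25
tcp_pos: [0.5144, 0.0761, 0.0862]
tool_rot: [0.738, 0.674, 0.0, -0.0]
force: [-0.4, 0.1, -4.3]
finger_gap: 0.278
gripper_force: 98.4
```

```bash
python3 -c "
from h import *
b=tilt();go(.5145,.0765,.066)
print([(np.round(r['position']),round(r['p'],2)) for r in manip.mark_of('scene','pan')])"
```

```text
spout [251. 163.] 0.57 tilt -4 off 1.9
torque [ 0.346 -0.025 -0.047] F [-0.8 -0.3 -4.4] t 31.3 grip 98.4 gap 0.281
t 31.35 tcp [0.5144 0.0763 0.0863] yang -5.2 q6 0.02 -> shift [ 0.2  0.1 20.3] turn 0 gap 0.282 F [-0.4 -0.2 -5. ]
[(array([275., 330.]), 0.96), (array([423., 310.]), 0.87), (array([263., 193.]), 0.83), (array([372., 237.]), 0.77)]
```

>>> {"op": "step_arm", "data": {"targets": "0 0 5 0;0 0 11 0;0 0 16 0;0 0 19 0;0 0 20 0;0 0 21 0;0 0 21 0"}}

```text
t: 32.1
tcp_pos: [0.5138, 0.0763, 0.0664]
tool_rot: [0.738, 0.674, -0.0, -0.0]
force: [-2.6, 2.0, 7.2]
finger_gap: 0.283
gripper_force: 99.7
```

>>> {"op": "step_arm", "data": {"targets": "0 0 0 0;0 0 0 0;0 0 0 0;0 0 0 0;0 0 0 0;0 0 0 0;0 0 0 0", "gripper": 0}}

```text
t: 32.8
tcp_pos: [0.5143, 0.0759, 0.0653]
tool_rot: [0.739, 0.674, -0.0, -0.0]
force: [0.3, -0.5, -0.4]
finger_gap: 1.0
gripper_force: 0.0
```

>>> {"op": "step_arm", "data": {"targets": "5 0 -10 0;10 0 -30 0;15 0 -65 0;20 0 -110 0;25 0 -150 0;30 0 -185 0;30 0 -210 0;30 0 -220 0;30 0 -220 0;30 0 -220 0"}}

```text
t: 33.8
tcp_pos: [0.5161, 0.1058, 0.2843]
tool_rot: [0.739, 0.674, -0.001, -0.001]
force: [0.1, 0.4, -0.4]
finger_gap: 1.001
gripper_force: 0.0
```

```bash
python3 -c "
from h import *
C=cam('wrist'); w=manip.snapshot('wrist')
Z={'pan_spout':.037,'pan_handle':.078,'bail_grip':.154,'bearing1_center':.012,'nut1_center':.012,'mat_top':.004}
for q in Z: print(q,[(np.round(r['position']),round(r['p'],2),np.round(at_z(C,r['position'],Z[q]),3)) for r in manip.mark_of('wrist',q)][:5])
cv2.imwrite('pics/w12.png',w[:,:,::-1]); go(.5,.2,.35)"
```

```text
pan_spout [(array([276., 323.]), 0.93, array([ 0.497, -0.113,  0.037])), (array([129.,  19.]), 0.74, array([0.371, 0.291, 0.037])), (array([275., 243.]), 0.39, array([0.507, 0.013, 0.037]))]
pan_handle [(array([275., 209.]), 0.76, array([0.512, 0.071, 0.078]))]
bail_grip [(array([281., 312.]), 0.69, array([ 0.511, -0.013,  0.154])), (array([467., 239.]), 0.52, array([0.69 , 0.05 , 0.154]))]
bearing1_center []
nut1_center []
mat_top []
t 34.15 tcp [0.5168 0.1057 0.2844] yang -5.2 q6 0.08 -> shift [ 92.4 -25.4 -65.5] turn 0 gap 1.0 F [0.  0.8 0.2]
```

>>> {"op": "step_arm", "data": {"targets": "10 0 -20 0;40 -2 -45 0;80 -5 -70 0;120 -8 -90 0;160 -12 -110 0;195 -15 -120 0;220 -20 -130 0;235 -25 -135 0;243 -30 -135 0;243 -30 -135 0"}}

```text
t: 35.15
tcp_pos: [0.5084, 0.3507, 0.4196]
tool_rot: [0.738, 0.675, -0.001, -0.0]
force: [0.5, -0.4, -1.2]
finger_gap: 1.002
gripper_force: 0.0
```

```bash
python3 -c "
from h import *
for n in('scene','top'):
  C=cam(n); im=manip.snapshot(n); cv2.imwrite(f'pics/{n}13.png',im[:,:,::-1])
  Z={'pan_spout':.037,'pan_handle':.078,'bail_grip':.154,'bearing1_center':.009,'nut1_center':.01,'mat_top':.004,'tin':0,'jar':0,'wrench':0}
  for q in Z: print(n,q,[(np.round(r['position']),round(r['p'],2),np.round(at_z(C,r['position'],Z[q]),3)) for r in manip.mark_of(n,q)][:5])
t=cv2.imread('pics/top13.png')
# tray interior blobs: departure from median colour
y0,y1,x0,x1=214,269,417,476
g=t[y0:y1,x0:x1].astype(int); d=np.abs(g-np.median(g.reshape(-1,3),0)).sum(2)>60
n,l,s,c=cv2.connectedComponentsWithStats(d.astype(np.uint8)); print([(s[i,4],np.round(c[i]+[x0,y0]),np.round(at_z(cam('top'),c[i]+[x0,y0],.009),3)) for i in range(1,n) if s[i,4]>4])
for r in d: print(''.join('#' if v else '.' for v in r))
"
```

```text
scene pan_spout [(array([392., 308.]), 0.95, array([0.391, 0.569, 0.037])), (array([248., 169.]), 0.93, array([ 0.499, -0.114,  0.037])), (array([342., 234.]), 0.81, array([0.372, 0.286, 0.037])), (array([236., 336.]), 0.79, array([0.834, 0.395, 0.037])), (array([262., 196.]), 0.19, array([0.518, 0.017, 0.037]))]
scene pan_handle [(array([297., 320.]), 0.96, array([0.663, 0.459, 0.078])), (array([274., 200.]), 0.72, array([0.505, 0.076, 0.078])), (array([401., 226.]), 0.65, array([0.205, 0.379, 0.078])), (array([457., 303.]), 0.58, array([0.236, 0.665, 0.078]))]
scene bail_grip [(array([440., 295.]), 0.61, array([0.3  , 0.628, 0.154])), (array([383., 219.]), 0.56, array([0.279, 0.352, 0.154])), (array([271., 315.]), 0.44, array([0.729, 0.427, 0.154]))]
scene bearing1_center [(array([263., 195.]), 0.45, array([ 0.505, -0.001,  0.009])), (array([240., 137.]), 0.42, array([ 0.443, -0.286,  0.009])), (array([219., 266.]), 0.28, array([0.768, 0.158, 0.009]))]
scene nut1_center [(array([238., 130.]), 0.53, array([ 0.432, -0.322,  0.01 ]))]
scene mat_top [(array([263., 196.]), 0.65, array([
[... 4538 characters left out ...]
...................................#####
#......................................................####
.#.....................................................####
.#.....................................................####
#......................................................####
#......................................................####
#......................................................####
#......................................................####
#......................................................####
#......................................................####
##.....................................................####
.......................................................####
```

```bash
python3 -c "
from h import *
print(manip.sign_off())"
```

```text
the job is handed in; nothing more can be done
None
```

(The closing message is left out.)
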